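# Put the tall reagent bottles away in the carrier

### The job

Clear the bench beside the microscope: put the two tall, narrow-necked reagent bottles into the two empty cells of the divided bottle carrier, one in each, standing upright on the cell floor. They are glass, so keep them upright on the way and lower them in rather than dropping them. Either bottle may go in either cell.

Things in the scene. Friction and masses are not known exactly. Their poses are not given: they have to be found in the camera images.
- bottle_a_mid (a point): one of two identical tall amber glass bottles with narrow neck, black cap and paper band, loose on the bench: 100 mm high, round, straight wall 48 mm in diameter from the foot up to 68 mm (shoulder and neck above), cap 32 mm in diameter, about 0.18 kg. This point is on its axis, half-way up (50 mm above its foot); z points up. Amber jars (at most 68 mm high) stand nearby, 0.1 m or more off, axis to axis
- bottle_b_mid (a point): one of two identical tall amber glass bottles with narrow neck, black cap and paper band, loose on the bench: 100 mm high, round, straight wall 48 mm in diameter from the foot up to 68 mm (shoulder and neck above), cap 32 mm in diameter, about 0.18 kg. This point is on its axis, half-way up (50 mm above its foot); z points up. Amber jars (at most 68 mm high) stand nearby, 0.1 m or more off, axis to axis
- cell_1 (a point): centre of the floor of one empty cell of the bottle carrier, 5 mm above the bench; z up, x and y along its walls. Carrier: open grey plastic tray, 167 x 167 x 28 mm high, fixed to the bench; 5 mm walls and a cross of dividers, all 28 mm high, make 2 x 2 square cells, each 76 mm wide and 23 mm deep
- cell_2 (a point): centre of the floor of the other empty cell of the bottle carrier, 5 mm above the bench; z up, x and y along its walls. It lies diagonally opposite cell_1, 115 mm from it, and is of the same size. The remaining two cells each hold a low jar, its top 33 mm above the bench

How it is judged:
By the outcome, as a careful person would: the job done as asked, in the order asked, and still so for the second after the job is handed in, with the robot touching nothing.
It also fails if it takes over 64 s, if anything falls off the work surface, if the arm or the gripper's body presses on something with over 40 N, if the wrist force passes 120 N, or if a joint passes its speed limit or range.

### The arm

A 7-joint arm with a two-finger parallel gripper is mounted at the origin on the work surface. World frame = base frame: x ahead of the robot, y to its left, z up, the work surface at z = 0. Lengths are in m, angles in rad, forces in N, time in s.
With the tool pointing down it reaches from about 0.4 to 0.875 m from the base axis. Payload 4.4 kg.
Tool frame: the origin (TCP) lies midway between the tips of the shut fingers; the grasp point (between the pads) lies ctrl.grasp_offset behind it (ctrl.grasp_offset is the distance from the TCP to the grasp point, in m); z points along the fingers, x is the direction in which the jaws open and shut, and the axes are right-handed (so a half turn about z gives the same grasp; the last joint's range is limited). The gripper opens to 85 mm and grips with 20 to 120 N. Pads are 22 mm wide; open, the fingers measure 114 mm over their backs; the gripper's body (76 mm by 85 mm) begins 54 mm behind the grasp point. The pads swing forward as they close: fully open they stand 13 mm farther back than shut.
Start: joints at [1.101, 0.628, 0.038, 1.517, -0.027, 0.996, -0.02], TCP at [0.255, -0.598, 0.231] pointing down, gripper open.
Joint ranges: [-3.06, 3.06], [-0.37, 2.12], [-1.25, 1.32], [0.18, 2.47], [-1.1, 4.24], [0.23, 1.98], [-2.94, 2.94]. Speed limits (rad/s): [2.57, 2.57, 3.14, 3.14, 3.14, 3.14, 3.14].

### API

Orientations are given as a unit quaternion [x, y, z, w].
In Python, from workcell import ctrl gives the robot as it stands.
- The arm moves only by the shell command python3 -m jog 'ROWS' [FORCE]. ROWS is JSON, a list of rows, each an object with "delta_rot": the turn, a rotation vector about the world's x, y, z as a fraction of full scale, a list of three; "xyz": the shift along the world's x, y, z as a fraction of full scale, a list of three; "hand": the opening, from 0 (shut) to 1 (fully open). In form: [{"delta_rot": [rx, ry, rz], "xyz": [tx, ty, tz], "hand": hand}, ...]. A call has 1 to 8 rows; each row shifts and turns the commanded pose from where the row before left it; what a row does not reach is not made up. Full scale, the value 1, is 500 mm for a shift and 90 degrees for a turn. A row lasts 1/12 s, in which the tool goes at most 41.7 mm and 7.16 degrees, less where a joint would pass 70% of its speed; a pose out of reach is approached as far as the arm can. A call with a number of a shift or a turn outside -1 to 1 is refused whole. A call with a gripper value outside its range is refused whole. The fingers move at their own pace and stop on an object; FORCE is the grip in N (left out, the last holds). Time passes only in rows, so rows that do not move let the fingers close. It gives the time, the measured TCP pose, the force and the opening at its end, in the units of the state.
- ctrl.read_state(): the state, without advancing time (a new reading comes with each control period).
- ctrl.camera(name): name is "scene" or "top" or "wrist"; returns a dict with "color" (384x512x3 uint8, blue, green, red), "range_z" (384x512 float32, m along the optical axis (not along the pixel's ray), 0 where there is no reading), "mtx" (3x3 intrinsics, pixels), "R" (3x3) and "t" (3): a world point X has camera coordinates R X + t; the wrist camera has in their place "T_tool_cam" (4x4, takes a point from camera to tool coordinates, whose origin is the TCP and whose axes are the tool frame's). Camera axes: x right, y down, z forward; pixel columns grow to the right and rows downward; lengths in m; the calibration is good to about 2 mm. The wrist camera is an equidistant fisheye: a pixel r from the principal point sees the ray r / f radians off the axis. A picture is of the moment at which its call begins: read the wrist's pose just before it.
- ctrl.hand_in(): hands the job in, once; it reports no verdict.
Trained networks look in a picture, given as the dict that the camera call returned (one of the last four; its "shot" number tells which), for a name from the list of things; names that differ only in an ending like _2 or _b are one class to them, and where a whole thing is asked for, a point or a joint stands for the part that bears it (a point fixed in the world has none). Each returns a list of dicts, best first, with "p" (0 to 1); they miss things now and then, are a little off and sometimes report something else, mostly with a low value. They report only what shows in the picture. A call takes as long as a camera call.
- ctrl.masks_of(picture, target): "mask" (384x512 bool, what is visible of it) and "uv" ([column, row] in pixels, amid what is visible of it).
The state is a dict: "t": time; "joints": joint angles; "dq": joint speeds; "joint_efforts": joint torques, N m; "position": TCP position; "orientation": TCP orientation; "wrist_force": force on the tool from outside, world axes, zero at the start; "torque": the same for the moment, N m; "opening": finger opening in m.
Only numpy, scipy, OpenCV 4.12 (cv2) and the standard library are available. Lean on these libraries where they do the work, as an engineer would, in place of code of your own. Each camera call takes 0.05 s, during which the arm holds its last target.

## Working session

There is one attempt and no reset: what is moved stays moved. The work goes in short steps, Python scripts to look and compute and a shell command to move; the robot and the scene stay as the last step left them, time stands still between calls to the robot, and variables do not carry over. Pictures are saved under pics/ and viewed, and the job is handed in when it is done.

```bash
ls; mkdir -p pics; cat > h.py <<'E'
import numpy as np,cv2,pickle
from workcell import ctrl
E
python3 - <<'E'
from h import *
s=ctrl.read_state(); print({k:np.round(v,3).tolist() for k,v in s.items()}, ctrl.grasp_offset)
P={}
for n in ("scene","top"):
    c=ctrl.camera(n); P[n]=c
    for tgt in ("bottle_a_mid","cell_1"):
        try:
            for d in ctrl.masks_of(c,tgt): print(n,tgt,round(d["p"],2),d["uv"],d["mask"].sum()); P.setdefault((n,tgt),[]).append(d)
        except Exception as e: print(n,tgt,e)
pickle.dump(P,open("p.pkl","wb"))
cv2.imwrite("pics/scene.png",P["scene"]["color"]);cv2.imwrite("pics/top.png",P["top"]["color"])
E
```

```text
pics
{'t': 0.0, 'joints': [1.101, 0.629, 0.038, 1.518, -0.027, 0.996, -0.02], 'dq': [-0.001, 0.001, 0.0, 0.0, -0.0, 0.0, 0.0], 'joint_efforts': [-0.001, -56.34, 1.227, -19.346, 0.011, 0.011, 0.0], 'position': [0.255, -0.597, 0.23], 'orientation': [0.835, -0.551, -0.001, -0.001], 'wrist_force': [0.151, -0.438, -0.235], 'torque': [-0.029, -0.009, -0.036], 'opening': 0.086} 0.0187
scene bottle_a_mid 0.57 [325.2, 200.2] 942
scene cell_1 0.64 [179.6, 164.7] 4038
top bottle_a_mid 0.7 [205.7, 229.6] 545
top bottle_a_mid 0.26 [363.5, 188.9] 5911
```

View pics/scene.png

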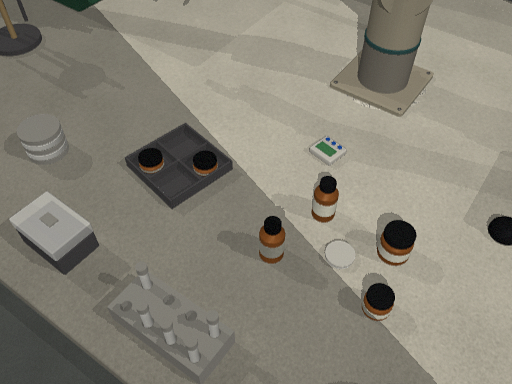

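View pics/top.png

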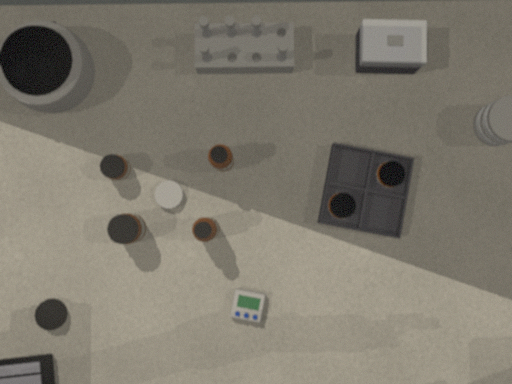

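The scene view shows the bottles at about (325,200) and (272,240). In the top view they are at (205,229) and (220,156), with empty cells near (352,165) and (383,213). Next I'll measure them.

```bash
cat >> h.py <<'E'
def cloud(c):
    z=c["range_z"]; v,u=np.mgrid[:384,:512]; K=c["mtx"]
    p=np.stack([(u-K[0,2])/K[0,0]*z,(v-K[1,2])/K[1,1]*z,z],-1)
    w=(p-np.asarray(c["t"]).ravel())@np.asarray(c["R"]); w[z==0]=np.nan
    return w
def circ(pts,r):
    from scipy.optimize import least_squares
    f=lambda q:np.hypot(pts[:,0]-q[0],pts[:,1]-q[1])-r
    s=least_squares(f,np.mean(pts,0)[:2],loss="soft_l1",f_scale=.002); return s.x,np.abs(s.fun).mean()
E
python3 - <<'E'
from h import *
P=pickle.load(open("p.pkl","rb"))
W={n:cloud(P[n]) for n in ("scene","top")}
for n in W: print(n,P[n]["mtx"][0,0],np.round(-np.array(P[n]["R"]).T@np.array(P[n]["t"]).ravel(),3))
def rep(n,u,v,r=22):
    w=W[n][v-r:v+r+1,u-r:u+r+1].reshape(-1,3); w=w[np.isfinite(w[:,2])]
    zmax=np.percentile(w[:,2],99.5)
    top=w[(w[:,2]>.09)&(w[:,2]<.115)]
    if len(top): print(n,u,v,'zmax',zmax.round(3),'captop mid',((top.min(0)+top.max(0))/2).round(4),top.mean(0).round(4),len(top),(np.ptp(top,axis=0)).round(3))
    wl=w[(w[:,2]>.015)&(w[:,2]<.062)]
    if n=="scene" and len(wl)>20: 
        # keep near the cap
        m=top.mean(0); wl=wl[np.hypot(*(wl[:,:2]-m[:2]).T)<.05]; print('  wall fit',circ(wl,.024),len(wl))
rep("top",204,229);rep("top",220,156)
rep("scene",325,200,35);rep("scene",272,240,35)
# all things: top-down heights
t=W["top"]; s=W["scene"]
for nm,u,v in [("c1",352,165),("c2",383,213),("jar",391,174),("jar",342,205),("j",114,167),("j",124,229),("white",168,195),("timer",248,306),("cellph",245,68),("box",394,43)]:
    print(nm,np.nanmedian(t[v-2:v+3,u-2:u+3].reshape(-1,3),0).round(4))
# carrier fit: points z 22..34mm in carrier region -> rim
for n,(a,b,c,d) in {"top":(130,250,305,425),"scene":(115,210,115,245)}.items():
    w=W[n][a:b,c:d].reshape(-1,3); w=w[(w[:,2]>.022)&(w[:,2]<.031)]
    cv=cv2.minAreaRect(w[:,:2].astype(np.float32)*1000); print(n,'rim rect mm',cv,len(w))
E
```

```text
scene 492.8792628177755 [1.054 0.348 0.803]
top 469.6302667295046 [ 0.492 -0.009  0.973]
top 204 229 zmax 0.101 captop mid [0.4718 0.1011 0.0971] [0.4714 0.101  0.0983] 232 [0.03  0.03  0.011]
top 220 156 zmax 0.101 captop mid [0.6129 0.0703 0.0965] [0.6128 0.0701 0.0983] 227 [0.031 0.03  0.011]
scene 325 200 zmax 0.099 captop mid [0.4727 0.101  0.0956] [0.4743 0.1012 0.0972] 201 [0.032 0.03  0.011]
  wall fit (array([0.47120989, 0.09981434]), np.float64(0.0007255675267726775)) 356
scene 272 240 zmax 0.1 captop mid [0.6141 0.0691 0.0956] [0.6155 0.0702 0.0977] 233 [0.032 0.032 0.011]
  wall fit (array([0.61312817, 0.06880356]), np.float64(0.0005687681108976953)) 353
c1 [ 0.5984 -0.1989  0.0026]
c2 [ 0.4982 -0.2612  0.0023]
jar [ 0.5763 -0.2712  0.0312]
jar [ 0.515  -0.1716  0.0314]
j [0.5952 0.2816 0.0466]
j [0.4727 0.2552 0.0668]
white [0.5401 0.1814 0.0116]
timer [0.3143 0.0193 0.0183]
cellph [0.7965 0.0202 0.031 ]
box [ 0.8266 -0.2707  0.0785]
top rim rect mm ((546.0174560546875, -222.56893920898438), (167.7230682373047, 167.09841918945312), 78.5928955078125) 1617
scene rim rect mm ((546.6514892578125, -224.66818237304688), (171.99386596679688, 168.16075134277344), 78.37854766845703) 1263
```

```bash
python3 - <<'E'
from h import *
P=pickle.load(open("p.pkl","rb"))
for n in ("scene","top"):
    w=cloud(P[n]).reshape(-1,3); w=w[np.isfinite(w[:,2])&(w[:,2]>.11)&(np.hypot(w[:,0],w[:,1])>.15)]
    k,c=np.unique(np.round(w[:,:2]/.05).astype(int),axis=0,return_counts=True)
    print(n,[(tuple((q*.05).round(2)),int(m)) for q,m in zip(k,c) if m>5], w[:,2].max() if len(w) else 0)
s=ctrl.read_state(); t=s["position"]
# carrier centre by both cams, top preferred
c=np.array([.5463,-.2233]); a=np.deg2rad(78.5); e1=np.array([np.cos(a),np.sin(a)]);e2=np.array([-e1[1],e1[0]])
print(c+.0405*(e1-e2),c-.0405*(e1-e2))
w=cloud(P["top"])[130:250,305:425].reshape(-1,3); w=w[(w[:,2]>.022)&(w[:,2]<.031)][:,:2]-c
q=np.c_[w@e1,w@e2]
for i in (0,1): print(np.histogram(q[:,i],bins=np.arange(-.092,.093,.004))[0])
E
```

```text
scene [((np.float64(0.4), np.float64(-0.85)), 10), ((np.float64(0.45), np.float64(-0.9)), 20), ((np.float64(0.45), np.float64(-0.85)), 18)] 0.12904334794002242
top [((np.float64(0.75), np.float64(0.4)), 206), ((np.float64(0.75), np.float64(0.45)), 144), ((np.float64(0.8), np.float64(0.35)), 13), ((np.float64(0.8), np.float64(0.4)), 707), ((np.float64(0.8), np.float64(0.45)), 505), ((np.float64(0.85), np.float64(0.4)), 189), ((np.float64(0.85), np.float64(0.45)), 119)] 0.12263912486587333
[ 0.59406135 -0.19168745] [ 0.49853865 -0.25491255]
[  0   0  98 131   9  16  23  30  27  34  41  37  36  36  41  33  44  34
  28  16  11  12  55  96  11  14  12  26  27  31  34  37  37  41  41  40
  33  36  29  31  16  16  36 170  11   0]
[  0   0 109 104  13  13  24  33  33  35  34  38  48  37  40  33  38  36
  29  14  16  14  61  88  12  16  16  30  32  32  35  46  34  41  35  42
  33  33  29  18  13  14  56 160   0   0]
```

```bash
R='x'; python3 -m jog '[{"delta_rot":[0,0,0],"xyz":[0.03,0.055,0],"hand":1},{"delta_rot":[0,0,0],"xyz":[0.03,0.055,0],"hand":1},{"delta_rot":[0,0,0],"xyz":[0.03,0.055,0],"hand":1},{"delta_rot":[0,0,0],"xyz":[0.03,0.055,0],"hand":1},{"delta_rot":[0,0,0],"xyz":[0.03,0.055,0],"hand":1},{"delta_rot":[0,0,0],"xyz":[0.03,0.055,0],"hand":1},{"delta_rot":[0,0,0],"xyz":[0.03,0.055,0],"hand":1},{"delta_rot":[0,0,0],"xyz":[0.03,0.055,0],"hand":1}]' 40
```

```text
t: 0.97
position: [0.376, -0.3763, 0.2314]
orientation: [0.834, -0.551, 0.0, -0.0]
wrist_force: [0.0, -0.1, 0.5]
opening: 0.0852
```

```bash
python3 -m jog '[{"delta_rot":[0,0,0],"xyz":[0.03,0.055,0],"hand":1},{"delta_rot":[0,0,0],"xyz":[0.03,0.055,0],"hand":1},{"delta_rot":[0,0,0],"xyz":[0.03,0.055,0],"hand":1},{"delta_rot":[0,0,0],"xyz":[0.03,0.055,0],"hand":1},{"delta_rot":[0,0,0],"xyz":[0.03,0.055,0],"hand":1},{"delta_rot":[0,0,0],"xyz":[0.03,0.055,0],"hand":1},{"delta_rot":[0,0,0],"xyz":[0.03,0.055,0],"hand":1},{"delta_rot":[0,0,0],"xyz":[0.03,0.055,0],"hand":1}]' 40
```

```text
t: 1.63
position: [0.496, -0.1563, 0.2315]
orientation: [0.835, -0.551, 0.0, -0.0]
wrist_force: [0.2, 0.1, -1.0]
opening: 0.0854
```

```bash
python3 -m jog '[{"delta_rot":[0,0,0],"xyz":[0.03,0.058,0],"hand":1},{"delta_rot":[0,0,0],"xyz":[0.03,0.058,0],"hand":1},{"delta_rot":[0,0,0],"xyz":[0.03,0.058,0],"hand":1},{"delta_rot":[0,0,0],"xyz":[0.03,0.058,0],"hand":1},{"delta_rot":[0,0,0],"xyz":[0.03,0.058,0],"hand":1},{"delta_rot":[0,0,0],"xyz":[0.03,0.058,0],"hand":1},{"delta_rot":[0,0,0],"xyz":[0.03,0.058,0],"hand":1},{"delta_rot":[0,0,0],"xyz":[0.024,0.046,0],"hand":1}]' 40; python3 - <<'E'
from h import *
s=ctrl.read_state();print(s["position"],s["joints"])
c=ctrl.camera("wrist"); cv2.imwrite("pics/w1.png",c["color"]); print(c["T_tool_cam"].round(3),c["mtx"])
E
```

```text
t: 2.3
position: [0.6133, 0.0714, 0.2313]
orientation: [0.835, -0.55, -0.0, -0.001]
wrist_force: [0.6, 0.5, -1.1]
opening: 0.0852
[0.6132748  0.07144167 0.23133331] [-1.58756996e-01  5.79317117e-01 -3.25082824e-03  1.61400783e+00
  7.90203577e-04  9.47462427e-01 -1.32699534e+00]
[[ 1.    -0.     0.     0.   ]
 [ 0.     0.947  0.321 -0.082]
 [-0.    -0.321  0.947 -0.142]
 [ 0.     0.     0.     1.   ]] [[297.31863964   0.         255.82090478]
 [  0.         297.31863964 188.35561981]
 [  0.           0.           1.        ]]
```

View pics/w1.png

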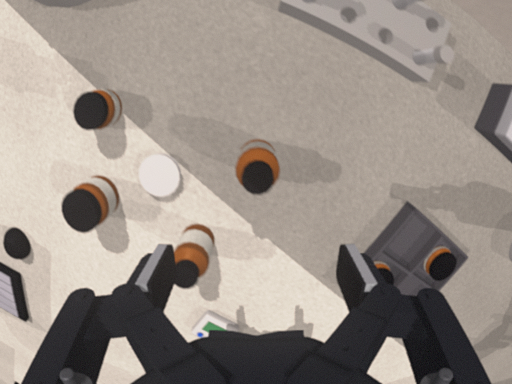

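The wrist view has bottle B's cap at (258,177), centred between the open fingers. Descending.

```bash
python3 -m jog '[{"delta_rot":[0,0,0],"xyz":[0,-0.003,-0.03],"hand":1},{"delta_rot":[0,0,0],"xyz":[0,0,-0.04],"hand":1},{"delta_rot":[0,0,0],"xyz":[0,0,-0.04],"hand":1},{"delta_rot":[0,0,0],"xyz":[0,0,-0.04],"hand":1},{"delta_rot":[0,0,0],"xyz":[0,0,-0.04],"hand":1},{"delta_rot":[0,0,0],"xyz":[0,0,-0.04],"hand":1},{"delta_rot":[0,0,0],"xyz":[0,0,-0.04],"hand":1},{"delta_rot":[0,0,0],"xyz":[0,0,-0.03],"hand":1}]' 40
```

```text
t: 3.02
position: [0.6116, 0.0664, 0.0796]
orientation: [0.834, -0.551, -0.001, 0.001]
wrist_force: [0.1, -0.2, -1.0]
opening: 0.0855
```

```bash
python3 -m jog '[{"delta_rot":[0,0,0],"xyz":[0,0,-0.023],"hand":1},{"delta_rot":[0,0,0],"xyz":[0,0,-0.023],"hand":1},{"delta_rot":[0,0,0],"xyz":[0,0,-0.023],"hand":1},{"delta_rot":[0,0,0],"xyz":[0,0,-0.022],"hand":1},{"delta_rot":[0,0,0],"xyz":[0,0,0],"hand":1}]' 40;  python3 - <<'E'
from h import *
c=ctrl.camera("scene"); cv2.imwrite("pics/s2.png",c["color"][100:330,150:450].repeat(2,0).repeat(2,1))
E
```

```text
t: 3.43
position: [0.6111, 0.0666, 0.0337]
orientation: [0.835, -0.551, -0.001, 0.001]
wrist_force: [-0.2, -0.4, -0.5]
opening: 0.0856
```

View pics/s2.png

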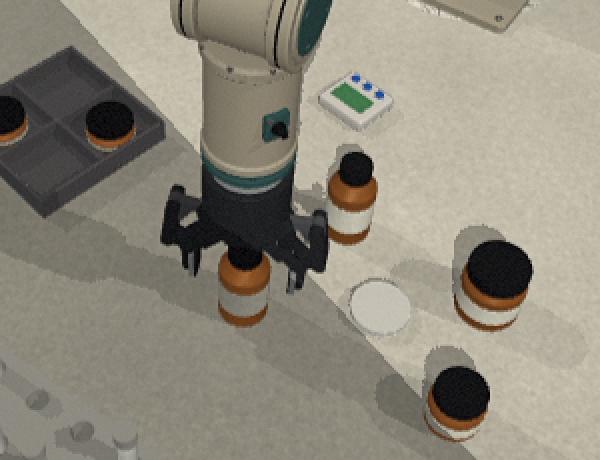

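The fingers straddle the bottle and the body clears its cap. I'll correct by about 3 mm and close.

```bash
python3 -m jog '[{"delta_rot":[0,0,0],"xyz":[0.004,0.006,0],"hand":1},{"delta_rot":[0,0,0],"xyz":[0,0,0],"hand":0.7},{"delta_rot":[0,0,0],"xyz":[0,0,0],"hand":0.5},{"delta_rot":[0,0,0],"xyz":[0,0,0],"hand":0.4},{"delta_rot":[0,0,0],"xyz":[0,0,0],"hand":0.3},{"delta_rot":[0,0,0],"xyz":[0,0,0],"hand":0.3},{"delta_rot":[0,0,0],"xyz":[0,0,0],"hand":0.3},{"delta_rot":[0,0,0],"xyz":[0,0,0],"hand":0.3}]' 40; python3 -m jog '[{"delta_rot":[0,0,0],"xyz":[0,0,0],"hand":0.2},{"delta_rot":[0,0,0],"xyz":[0,0,0],"hand":0.2},{"delta_rot":[0,0,0],"xyz":[0,0,0],"hand":0.2}]' 40
```

```text
t: 4.15
position: [0.615, 0.0698, 0.0366]
orientation: [0.834, -0.551, 0.001, -0.0]
wrist_force: [0.2, 0.2, 4.6]
opening: 0.0467
t: 4.4
position: [0.615, 0.0698, 0.0366]
orientation: [0.835, -0.551, 0.001, -0.0]
wrist_force: [-0.5, 0.5, 5.7]
opening: 0.0469
```

```bash
python3 -m jog '[{"delta_rot":[0,0,0],"xyz":[0,0,0.01],"hand":0.2},{"delta_rot":[0,0,0],"xyz":[0,0,0.02],"hand":0.2},{"delta_rot":[0,0,0],"xyz":[0,0,0.03],"hand":0.2},{"delta_rot":[0,0,0],"xyz":[0,0,0.03],"hand":0.2},{"delta_rot":[0,0,0],"xyz":[0,0,0.03],"hand":0.2},{"delta_rot":[0,0,0],"xyz":[0,0,0.01],"hand":0.2},{"delta_rot":[0,0,0],"xyz":[0,0,0],"hand":0.2}]' 40;  python3 - <<'E'
from h import *
c=ctrl.camera("scene"); cv2.imwrite("pics/s3.png",c["color"][100:330,150:450].repeat(2,0).repeat(2,1))
E
```

```text
t: 4.98
position: [0.6154, 0.0699, 0.1025]
orientation: [0.835, -0.551, 0.001, -0.001]
wrist_force: [0.9, 0.1, -1.4]
opening: 0.0464
```

View pics/s3.png

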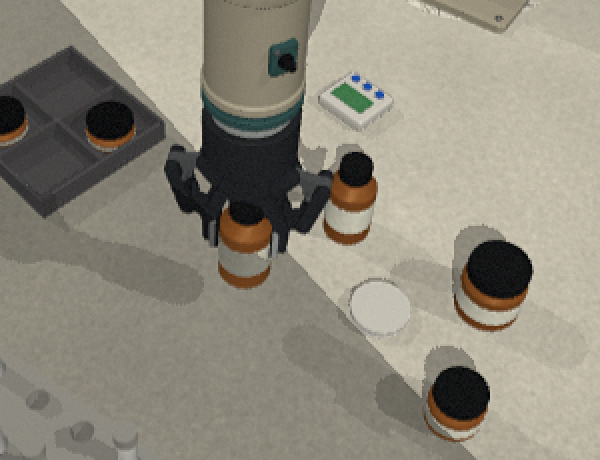

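The bottle is lifted upright. Carrying it to the far cell at (0.594, -0.1915).

```bash
python3 -m jog '[{"delta_rot":[0,0,0],"xyz":[-0.002,-0.02,0],"hand":0.2},{"delta_rot":[0,0,0],"xyz":[-0.003,-0.035,0],"hand":0.2},{"delta_rot":[0,0,0],"xyz":[-0.003,-0.04,0],"hand":0.2},{"delta_rot":[0,0,0],"xyz":[-0.003,-0.04,0],"hand":0.2},{"delta_rot":[0,0,0],"xyz":[-0.003,-0.04,0],"hand":0.2},{"delta_rot":[0,0,0],"xyz":[-0.003,-0.04,0],"hand":0.2},{"delta_rot":[0,0,0],"xyz":[-0.003,-0.04,0],"hand":0.2},{"delta_rot":[0,0,0],"xyz":[-0.003,-0.04,0],"hand":0.2}]' 40; python3 -m jog '[{"delta_rot":[0,0,0],"xyz":[-0.003,-0.04,0],"hand":0.2},{"delta_rot":[0,0,0],"xyz":[-0.003,-0.04,0],"hand":0.2},{"delta_rot":[0,0,0],"xyz":[-0.003,-0.04,0],"hand":0.2},{"delta_rot":[0,0,0],"xyz":[-0.003,-0.04,0],"hand":0.2},{"delta_rot":[0,0,0],"xyz":[-0.003,-0.035,0],"hand":0.2},{"delta_rot":[0,0,0],"xyz":[-0.003,-0.02,0],"hand":0.2},{"delta_rot":[0,0,0],"xyz":[0,-0.01,0],"hand":0.2},{"delta_rot":[0,0,0],"xyz":[0,0,0],"hand":0.2}]' 40
python3 - <<'E'
from h import *
s=ctrl.read_state();print(s["position"])
c=ctrl.camera("scene"); cv2.imwrite("pics/s4.png",c["color"][50:280,80:380].repeat(2,0).repeat(2,1))
m=ctrl.masks_of(c,"bottle_a_mid"); w=cloud(c)
for d in m:
    p=w[d["mask"]]; p=p[np.isfinite(p[:,2])]; print(d["p"],d["uv"],len(p))
    mid=np.median(p,0); p=p[np.hypot(*(p-mid)[:,:2].T)<.06]
    print(np.percentile(p[:,2],[1,5,50,99]).round(4))
    z0=np.percentile(p[:,2],1)
    for lo,hi in ((.005,.03),(.03,.055)):
        b=p[(p[:,2]>z0+lo)&(p[:,2]<z0+hi)]
        if len(b)>15: print(circ(b,.024),len(b))
E
```

```text
t: 5.7
position: [0.6015, -0.0796, 0.0995]
orientation: [0.834, -0.551, -0.001, 0.001]
wrist_force: [0.7, 1.0, -1.9]
opening: 0.0466
t: 6.37
position: [0.593, -0.1917, 0.1001]
orientation: [0.834, -0.552, -0.0, 0.0]
wrist_force: [-0.5, -0.6, -1.4]
opening: 0.0471
[ 0.59303108 -0.19171101  0.10010018]
0.84 [326.5, 200.8] 942
[0.0033 0.0084 0.0639 0.1001]
(array([0.47108588, 0.0998687 ]), np.float64(0.000690167992885013)) 172
(array([0.47123244, 0.0999376 ]), np.float64(0.000805650466363867)) 204
```

View pics/s4.png

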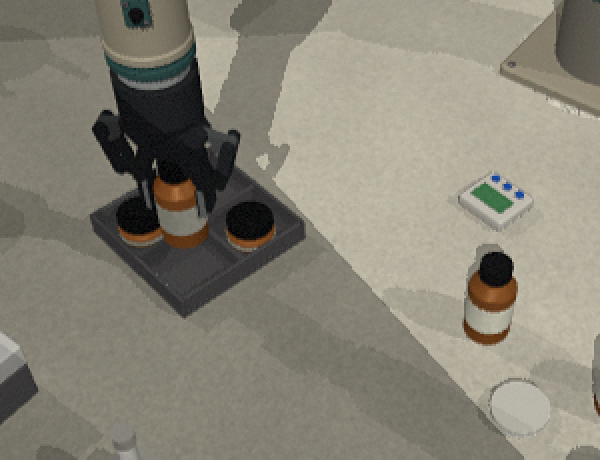

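The bottle is upright at about (170,157), above the far cell. I'll measure where it sits in the hand.

```bash
cat >> h.py <<'E'
def held(c,tcp,zlo):
    w=cloud(c); hsv=cv2.cvtColor(c["color"],cv2.COLOR_BGR2HSV)
    near=(np.hypot(w[...,0]-tcp[0],w[...,1]-tcp[1])<.035)&(w[...,2]>zlo)
    am=near&(hsv[...,1]>130)&(hsv[...,2]>50)
    p=w[am]; print('amber n',len(p),'z pct',np.percentile(p[:,2],[0,1,3,10,50,95]).round(4))
    z0=np.percentile(p[:,2],1)
    b=p[p[:,2]<z0+.06]; print(circ(b,.024))
    v,u=np.nonzero(am); print('bbox',u.min(),u.max(),v.min(),v.max())
E
python3 - <<'E'
from h import *
s=ctrl.read_state();c=ctrl.camera("scene"); held(c,s["position"],.04)
E
```

```text
amber n 405 z pct [0.0625 0.0638 0.0661 0.0697 0.128  0.14  ]
(array([ 0.59217806, -0.19025399]), np.float64(0.0007910546352623424))
bbox 157 184 139 174
```

```bash
python3 -m jog '[{"delta_rot":[0,0,0],"xyz":[0.004,-0.002,-0.01],"hand":0.2},{"delta_rot":[0,0,0],"xyz":[0,0,-0.02],"hand":0.2},{"delta_rot":[0,0,0],"xyz":[0,0,-0.02],"hand":0.2},{"delta_rot":[0,0,0],"xyz":[0,0,-0.02],"hand":0.2},{"delta_rot":[0,0,0],"xyz":[0,0,-0.016],"hand":0.2},{"delta_rot":[0,0,0],"xyz":[0,0,-0.01],"hand":0.2},{"delta_rot":[0,0,0],"xyz":[0,0,-0.006],"hand":0.2},{"delta_rot":[0,0,0],"xyz":[0,0,0],"hand":0.2}]' 40; python3 -m jog '[{"delta_rot":[0,0,0],"xyz":[0,0,-0.004],"hand":0.2},{"delta_rot":[0,0,0],"xyz":[0,0,0],"hand":0.2},{"delta_rot":[0,0,0],"xyz":[0,0,0],"hand":0.2}]' 40;python3 - <<'E'
from h import *
s=ctrl.read_state();c=ctrl.camera("scene"); held(c,s["position"],.0); cv2.imwrite("pics/s5.png",c["color"][50:280,80:380].repeat(2,0).repeat(2,1))
E
```

```text
t: 7.18
position: [0.5954, -0.1911, 0.0488]
orientation: [0.835, -0.551, -0.001, 0.0]
wrist_force: [0.8, -0.3, -1.7]
opening: 0.0466
t: 7.43
position: [0.5962, -0.1913, 0.0482]
orientation: [0.835, -0.551, 0.0, -0.0]
wrist_force: [-0.9, 0.7, -1.4]
opening: 0.0467
amber n 371 z pct [0.0072 0.0109 0.0136 0.0176 0.0757 0.088 ]
(array([ 0.59457088, -0.19259505]), np.float64(0.0008635538492114708))
bbox 160 185 158 191
```

View pics/s5.png

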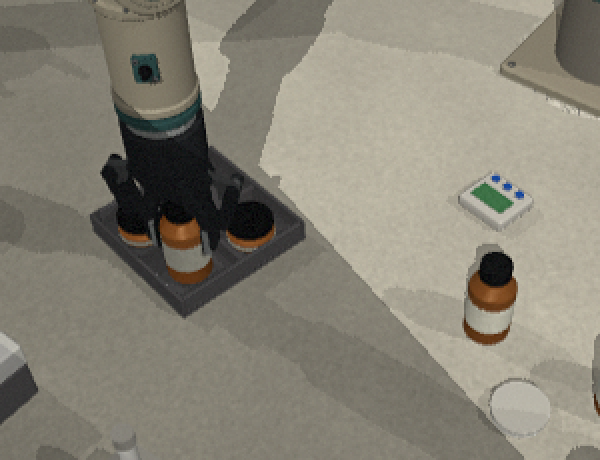

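```bash
for i in 1; do python3 -m jog '[{"delta_rot":[0,0,0],"xyz":[0,0,-0.004],"hand":0.2},{"delta_rot":[0,0,0],"xyz":[0,0,-0.004],"hand":0.2},{"delta_rot":[0,0,0],"xyz":[0,0,0],"hand":0.2},{"delta_rot":[0,0,0],"xyz":[0,0,0],"hand":0.2}]' 40; done; python3 -m jog '[{"delta_rot":[0,0,0],"xyz":[0,0,-0.003],"hand":0.2},{"delta_rot":[0,0,0],"xyz":[0,0,0],"hand":0.2},{"delta_rot":[0,0,0],"xyz":[0,0,0],"hand":0.2}]' 40
```

```text
t: 7.82
position: [0.5958, -0.1912, 0.0437]
orientation: [0.835, -0.551, -0.0, 0.0]
wrist_force: [-0.8, -0.2, -1.5]
opening: 0.0466
t: 8.07
position: [0.5959, -0.1912, 0.0422]
orientation: [0.835, -0.551, -0.0, 0.0]
wrist_force: [-0.4, -0.3, -1.5]
opening: 0.0467
```

```bash
python3 -m jog '[{"delta_rot":[0,0,0],"xyz":[0,0,-0.003],"hand":0.2},{"delta_rot":[0,0,0],"xyz":[0,0,0],"hand":0.2},{"delta_rot":[0,0,0],"xyz":[0,0,0],"hand":0.2}]' 40
```

```text
t: 8.32
position: [0.5961, -0.1913, 0.0417]
orientation: [0.835, -0.551, 0.0, -0.0]
wrist_force: [-1.7, 0.5, 6.4]
opening: 0.0469
```

Contact shows as a rise in wrist force from -1.5 to +6.4 N, with the foot on the floor. Releasing.

```bash
python3 -m jog '[{"delta_rot":[0,0,0],"xyz":[0,0,0],"hand":0.6},{"delta_rot":[0,0,0],"xyz":[0,0,0],"hand":0.7},{"delta_rot":[0,0,0],"xyz":[0,0,0],"hand":0.8},{"delta_rot":[0,0,0],"xyz":[0,0,0],"hand":0.9},{"delta_rot":[0,0,0],"xyz":[0,0,0],"hand":1},{"delta_rot":[0,0,0],"xyz":[0,0,0],"hand":1},{"delta_rot":[0,0,0],"xyz":[0,0,0],"hand":1},{"delta_rot":[0,0,0],"xyz":[0,0,0],"hand":1}]' 40;python3 - <<'E'
from h import *
s=ctrl.read_state();c=ctrl.camera("scene"); held(c,s["position"],.0); cv2.imwrite("pics/s6.png",c["color"][50:280,80:380].repeat(2,0).repeat(2,1))
E
```

```text
t: 8.98
position: [0.5959, -0.1912, 0.0408]
orientation: [0.835, -0.551, 0.0, -0.0]
wrist_force: [0.4, -0.9, 0.5]
opening: 0.0854
amber n 407 z pct [0.0034 0.006  0.0087 0.0122 0.0708 0.0816]
(array([ 0.59468294, -0.1922932 ]), np.float64(0.0007866791134042941))
bbox 160 186 158 193
```

View pics/s6.png

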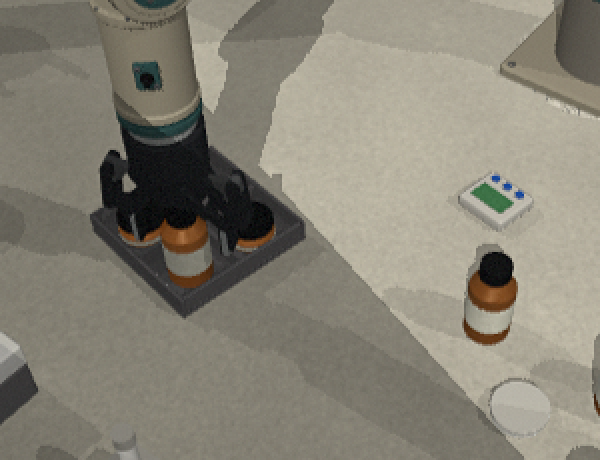

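Bottle B stands in the cell at about (173,178). Rising, then on to bottle A.

```bash
python3 -m jog '[{"delta_rot":[0,0,0],"xyz":[0,0,0.01],"hand":1},{"delta_rot":[0,0,0],"xyz":[0,0,0.03],"hand":1},{"delta_rot":[0,0,0],"xyz":[0,0,0.04],"hand":1},{"delta_rot":[0,0,0],"xyz":[0,0,0.05],"hand":1},{"delta_rot":[0,0,0],"xyz":[0,0,0.05],"hand":1},{"delta_rot":[0,0,0],"xyz":[0,0,0.05],"hand":1},{"delta_rot":[0,0,0],"xyz":[0,0,0.05],"hand":1},{"delta_rot":[0,0,0],"xyz":[0,0,0.02],"hand":1}]' 40
python3 -m jog '[{"delta_rot":[0,0,0],"xyz":[-0.02,0.03,0],"hand":1},{"delta_rot":[0,0,0],"xyz":[-0.02,0.05,0],"hand":1},{"delta_rot":[0,0,0],"xyz":[-0.02,0.05,0],"hand":1},{"delta_rot":[0,0,0],"xyz":[-0.02,0.05,0],"hand":1},{"delta_rot":[0,0,0],"xyz":[-0.02,0.05,0],"hand":1},{"delta_rot":[0,0,0],"xyz":[-0.02,0.05,0],"hand":1},{"delta_rot":[0,0,0],"xyz":[-0.02,0.05,0],"hand":1},{"delta_rot":[0,0,0],"xyz":[-0.02,0.05,0],"hand":1}]' 40
```

```text
t: 9.7
position: [0.5977, -0.1918, 0.1949]
orientation: [0.834, -0.551, 0.003, -0.001]
wrist_force: [0.3, -0.5, 0.6]
opening: 0.0851
t: 10.37
position: [0.515, -0.0001, 0.1906]
orientation: [0.835, -0.551, -0.0, 0.0]
wrist_force: [0.1, -0.4, 0.3]
opening: 0.0851
```

```bash
python3 -m jog '[{"delta_rot":[0,0,0],"xyz":[-0.015,0.036,0],"hand":1},{"delta_rot":[0,0,0],"xyz":[-0.015,0.036,0],"hand":1},{"delta_rot":[0,0,0],"xyz":[-0.015,0.036,0],"hand":1},{"delta_rot":[0,0,0],"xyz":[-0.015,0.036,0],"hand":1},{"delta_rot":[0,0,0],"xyz":[-0.015,0.034,0],"hand":1},{"delta_rot":[0,0,0],"xyz":[-0.01,0.02,0],"hand":1},{"delta_rot":[0,0,0],"xyz":[0,0,0],"hand":1}]' 40
python3 - <<'E'
from h import *
c=ctrl.camera("scene"); cv2.imwrite("pics/s7.png",c["color"][50:280,80:380].repeat(2,0).repeat(2,1))
held(c,[.5945,-.192],0.); held(c,[.4712,.1],0.)
E
```

```text
t: 10.95
position: [0.4721, 0.1002, 0.1906]
orientation: [0.836, -0.549, -0.001, -0.0]
wrist_force: [0.1, 0.2, 0.1]
opening: 0.0854
amber n 410 z pct [0.0034 0.0061 0.0072 0.0128 0.0707 0.0812]
(array([ 0.5947483 , -0.19256739]), np.float64(0.0008344430611567806))
bbox 160 186 158 193
amber n 408 z pct [0.001  0.0035 0.0051 0.009  0.067  0.0761]
(array([0.47091105, 0.09978738]), np.float64(0.0007935063548187287))
bbox 312 338 186 221
```

View pics/s7.png

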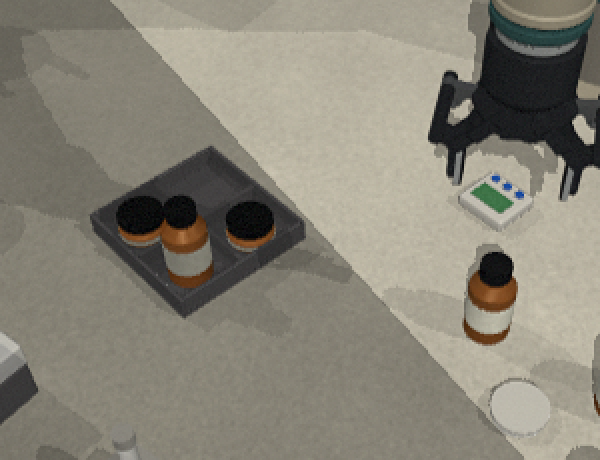

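Bottle B stands upright in its cell. The gripper is above bottle A, so I'll descend.

```bash
python3 -m jog '[{"delta_rot":[0,0,0],"xyz":[0,0,-0.03],"hand":1},{"delta_rot":[0,0,0],"xyz":[0,0,-0.04],"hand":1},{"delta_rot":[0,0,0],"xyz":[0,0,-0.04],"hand":1},{"delta_rot":[0,0,0],"xyz":[0,0,-0.04],"hand":1},{"delta_rot":[0,0,0],"xyz":[0,0,-0.04],"hand":1},{"delta_rot":[0,0,0],"xyz":[0,0,-0.03],"hand":1},{"delta_rot":[0,0,0],"xyz":[0,0,-0.02],"hand":1},{"delta_rot":[0,0,0],"xyz":[0,0,0],"hand":1}]' 40
```

```text
t: 11.67
position: [0.4728, 0.0962, 0.0691]
orientation: [0.834, -0.552, -0.001, 0.001]
wrist_force: [-0.2, -0.4, 0.3]
opening: 0.0851
```

```bash
python3 -m jog '[{"delta_rot":[0,0,0],"xyz":[-0.003,0.008,-0.02],"hand":1},{"delta_rot":[0,0,0],"xyz":[0,0,-0.02],"hand":1},{"delta_rot":[0,0,0],"xyz":[0,0,-0.02],"hand":1},{"delta_rot":[0,0,0],"xyz":[0,0,-0.008],"hand":1},{"delta_rot":[0,0,0],"xyz":[0,0,0],"hand":1},{"delta_rot":[0,0,0],"xyz":[0,0,0],"hand":1}]' 40
```

```text
t: 12.17
position: [0.472, 0.1015, 0.0368]
orientation: [0.834, -0.551, -0.0, 0.0]
wrist_force: [0.2, -0.1, -0.6]
opening: 0.0852
```

```bash
python3 -m jog '[{"delta_rot":[0,0,0],"xyz":[-0.001,-0.002,-0.003],"hand":1},{"delta_rot":[0,0,0],"xyz":[0,0,0],"hand":0.7},{"delta_rot":[0,0,0],"xyz":[0,0,0],"hand":0.5},{"delta_rot":[0,0,0],"xyz":[0,0,0],"hand":0.4},{"delta_rot":[0,0,0],"xyz":[0,0,0],"hand":0.3},{"delta_rot":[0,0,0],"xyz":[0,0,0],"hand":0.2},{"delta_rot":[0,0,0],"xyz":[0,0,0],"hand":0.2},{"delta_rot":[0,0,0],"xyz":[0,0,0],"hand":0.2}]' 40; python3 -m jog '[{"delta_rot":[0,0,0],"xyz":[0,0,0],"hand":0.2},{"delta_rot":[0,0,0],"xyz":[0,0,0],"hand":0.2},{"delta_rot":[0,0,0],"xyz":[0,0,0],"hand":0.2}]' 40
```

```text
t: 12.83
position: [0.4717, 0.1008, 0.0358]
orientation: [0.835, -0.551, 0.0, -0.0]
wrist_force: [-1.8, -2.1, 6.4]
opening: 0.0471
t: 13.08
position: [0.4717, 0.1008, 0.0358]
orientation: [0.835, -0.551, 0.0, -0.0]
wrist_force: [-0.9, -1.0, 5.8]
opening: 0.0471
```

```bash
python3 -m jog '[{"delta_rot":[0,0,0],"xyz":[0,0,0.01],"hand":0.2},{"delta_rot":[0,0,0],"xyz":[0,0,0.02],"hand":0.2},{"delta_rot":[0,0,0],"xyz":[0,0,0.03],"hand":0.2},{"delta_rot":[0,0,0],"xyz":[0,0,0.03],"hand":0.2},{"delta_rot":[0,0,0],"xyz":[0,0,0.03],"hand":0.2},{"delta_rot":[0,0,0],"xyz":[0,0,0.02],"hand":0.2},{"delta_rot":[0,0,0],"xyz":[0,0,0.01],"hand":0.2},{"delta_rot":[0,0,0],"xyz":[0,0,0],"hand":0.2}]' 40;  python3 - <<'E'
from h import *
s=ctrl.read_state();c=ctrl.camera("scene"); held(c,s["position"],.03); cv2.imwrite("pics/s8.png",c["color"][50:280,80:380].repeat(2,0).repeat(2,1))
E
```

```text
t: 13.75
position: [0.4721, 0.1009, 0.1115]
orientation: [0.835, -0.551, 0.001, -0.001]
wrist_force: [0.3, -0.5, -1.6]
opening: 0.0471
amber n 486 z pct [0.0772 0.0785 0.08   0.0845 0.1424 0.1523]
(array([0.47129489, 0.10022127]), np.float64(0.0007555810074179983))
bbox 315 343 159 198
```

View pics/s8.png

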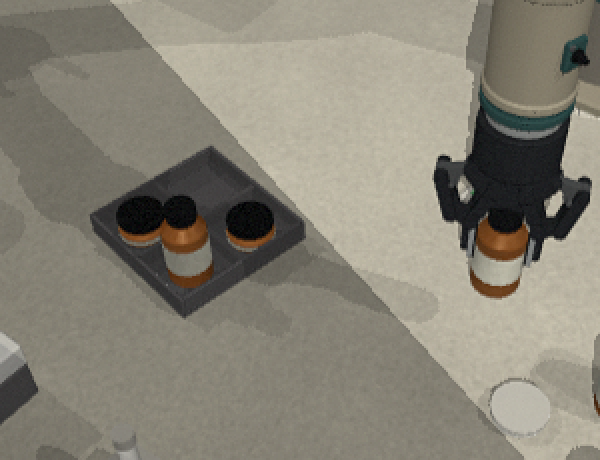

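Held upright, foot about 76 mm up. Carrying to the near cell.

```bash
python3 -m jog '[{"delta_rot":[0,0,0],"xyz":[0.003,-0.02,0],"hand":0.2},{"delta_rot":[0,0,0],"xyz":[0.003,-0.035,0],"hand":0.2},{"delta_rot":[0,0,0],"xyz":[0.003,-0.04,0],"hand":0.2},{"delta_rot":[0,0,0],"xyz":[0.003,-0.04,0],"hand":0.2},{"delta_rot":[0,0,0],"xyz":[0.003,-0.04,0],"hand":0.2},{"delta_rot":[0,0,0],"xyz":[0.003,-0.04,0],"hand":0.2},{"delta_rot":[0,0,0],"xyz":[0.003,-0.04,0],"hand":0.2},{"delta_rot":[0,0,0],"xyz":[0.003,-0.04,0],"hand":0.2}]' 40; python3 -m jog '[{"delta_rot":[0,0,0],"xyz":[0.003,-0.04,0],"hand":0.2},{"delta_rot":[0,0,0],"xyz":[0.003,-0.04,0],"hand":0.2},{"delta_rot":[0,0,0],"xyz":[0.003,-0.04,0],"hand":0.2},{"delta_rot":[0,0,0],"xyz":[0.003,-0.04,0],"hand":0.2},{"delta_rot":[0,0,0],"xyz":[0.003,-0.04,0],"hand":0.2},{"delta_rot":[0,0,0],"xyz":[0.003,-0.04,0],"hand":0.2},{"delta_rot":[0,0,0],"xyz":[0.003,-0.04,0],"hand":0.2},{"delta_rot":[0,0,0],"xyz":[0.003,-0.04,0],"hand":0.2}]' 40
```

```text
t: 14.47
position: [0.4825, -0.0486, 0.1093]
orientation: [0.834, -0.551, -0.001, 0.001]
wrist_force: [0.0, -0.4, -0.8]
opening: 0.0467
t: 15.13
position: [0.4942, -0.2084, 0.1092]
orientation: [0.834, -0.551, -0.001, 0.0]
wrist_force: [0.5, -0.1, -0.8]
opening: 0.0473
```

```bash
python3 -m jog '[{"delta_rot":[0,0,0],"xyz":[0.004,-0.035,0],"hand":0.2},{"delta_rot":[0,0,0],"xyz":[0.004,-0.03,0],"hand":0.2},{"delta_rot":[0,0,0],"xyz":[0.002,-0.018,0],"hand":0.2},{"delta_rot":[0,0,0],"xyz":[0,-0.009,0],"hand":0.2},{"delta_rot":[0,0,0],"xyz":[0,0,0],"hand":0.2},{"delta_rot":[0,0,0],"xyz":[0,0,0],"hand":0.2}]' 40
python3 - <<'E'
from h import *
s=ctrl.read_state();c=ctrl.camera("scene"); held(c,s["position"],.045); cv2.imwrite("pics/s9.png",c["color"][50:280,80:380].repeat(2,0).repeat(2,1))
E
```

```text
t: 15.63
position: [0.4999, -0.2519, 0.1098]
orientation: [0.835, -0.551, -0.001, -0.0]
wrist_force: [-1.0, 0.3, -2.2]
opening: 0.0468
amber n 395 z pct [0.0715 0.0736 0.0755 0.0797 0.1375 0.15  ]
(array([ 0.49951809, -0.25268867]), np.float64(0.0010676335303423964))
bbox 165 190 98 132
```

View pics/s9.png

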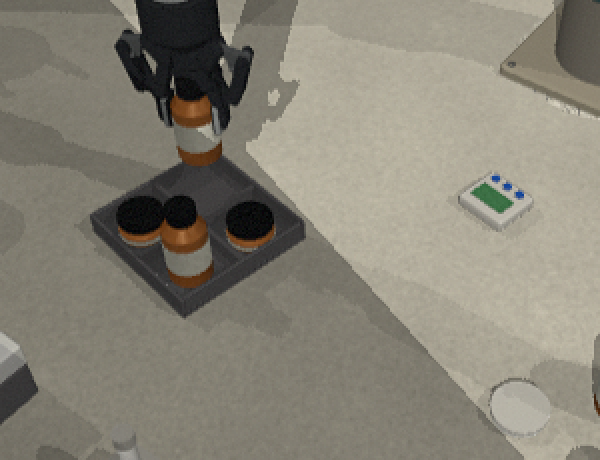

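The bottle is at about (180,117), over the near cell. Lowering.

```bash
python3 -m jog '[{"delta_rot":[0,0,0],"xyz":[-0.002,-0.005,-0.01],"hand":0.2},{"delta_rot":[0,0,0],"xyz":[0,0,-0.02],"hand":0.2},{"delta_rot":[0,0,0],"xyz":[0,0,-0.025],"hand":0.2},{"delta_rot":[0,0,0],"xyz":[0,0,-0.025],"hand":0.2},{"delta_rot":[0,0,0],"xyz":[0,0,-0.02],"hand":0.2},{"delta_rot":[0,0,0],"xyz":[0,0,-0.014],"hand":0.2},{"delta_rot":[0,0,0],"xyz":[0,0,-0.008],"hand":0.2},{"delta_rot":[0,0,0],"xyz":[0,0,0],"hand":0.2}]' 40; python3 -m jog '[{"delta_rot":[0,0,0],"xyz":[0,0,-0.004],"hand":0.2},{"delta_rot":[0,0,0],"xyz":[0,0,0],"hand":0.2},{"delta_rot":[0,0,0],"xyz":[0,0,0],"hand":0.2}]' 40
python3 - <<'E'
from h import *
s=ctrl.read_state();c=ctrl.camera("scene"); held(c,s["position"],.0); cv2.imwrite("pics/s10.png",c["color"][50:280,80:380].repeat(2,0).repeat(2,1))
E
```

```text
t: 16.35
position: [0.4989, -0.2548, 0.0483]
orientation: [0.835, -0.551, -0.001, 0.0]
wrist_force: [0.1, -0.4, -0.8]
opening: 0.0469
t: 16.6
position: [0.4997, -0.2554, 0.0477]
orientation: [0.835, -0.551, 0.0, -0.0]
wrist_force: [0.5, 0.1, -1.2]
opening: 0.047
amber n 333 z pct [0.0116 0.0122 0.0143 0.0183 0.0759 0.0892]
(array([ 0.49938887, -0.25614913]), np.float64(0.0008519572094395439))
bbox 168 192 120 152
```

View pics/s10.png

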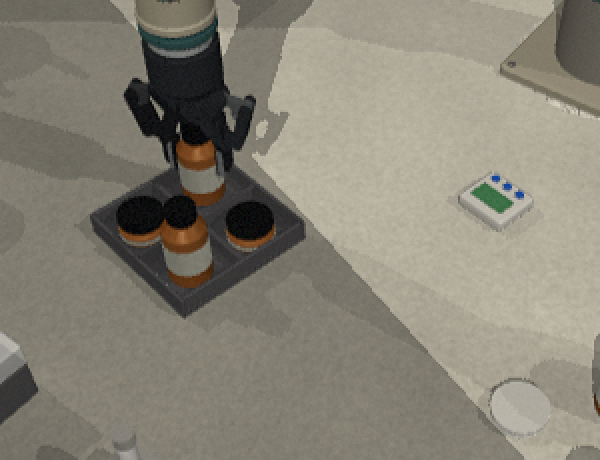

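The foot is a few mm above the floor, inside the cell walls.

```bash
python3 -m jog '[{"delta_rot":[0,0,0],"xyz":[0,0,-0.004],"hand":0.2},{"delta_rot":[0,0,0],"xyz":[0,0,-0.004],"hand":0.2},{"delta_rot":[0,0,0],"xyz":[0,0,0],"hand":0.2},{"delta_rot":[0,0,0],"xyz":[0,0,0],"hand":0.2}]' 40;python3 -m jog '[{"delta_rot":[0,0,0],"xyz":[0,0,-0.003],"hand":0.2},{"delta_rot":[0,0,0],"xyz":[0,0,0],"hand":0.2},{"delta_rot":[0,0,0],"xyz":[0,0,0],"hand":0.2}]' 40
```

```text
t: 16.98
position: [0.4993, -0.2552, 0.0432]
orientation: [0.835, -0.551, -0.0, 0.0]
wrist_force: [0.4, 0.6, -0.8]
opening: 0.0468
t: 17.23
position: [0.4993, -0.2552, 0.0417]
orientation: [0.835, -0.551, -0.0, 0.0]
wrist_force: [0.3, -0.4, -2.3]
opening: 0.0467
```

```bash
python3 -m jog '[{"delta_rot":[0,0,0],"xyz":[0,0,-0.002],"hand":0.2},{"delta_rot":[0,0,0],"xyz":[0,0,0],"hand":0.2},{"delta_rot":[0,0,0],"xyz":[0,0,0],"hand":0.2}]' 40
```

```text
t: 17.48
position: [0.4996, -0.2553, 0.0409]
orientation: [0.835, -0.551, 0.0, -0.0]
wrist_force: [-0.1, 0.1, -1.2]
opening: 0.0468
```

```bash
python3 -m jog '[{"delta_rot":[0,0,0],"xyz":[0,0,-0.002],"hand":0.2},{"delta_rot":[0,0,0],"xyz":[0,0,0],"hand":0.2},{"delta_rot":[0,0,0],"xyz":[0,0,0],"hand":0.2}]' 40
```

```text
t: 17.73
position: [0.4996, -0.2553, 0.0408]
orientation: [0.835, -0.551, 0.0, 0.0]
wrist_force: [-2.0, 0.0, 7.4]
opening: 0.0471
```

Contact at +7.4 N. Releasing and rising.

```bash
python3 -m jog '[{"delta_rot":[0,0,0],"xyz":[0,0,0],"hand":0.6},{"delta_rot":[0,0,0],"xyz":[0,0,0],"hand":0.7},{"delta_rot":[0,0,0],"xyz":[0,0,0],"hand":0.8},{"delta_rot":[0,0,0],"xyz":[0,0,0],"hand":0.9},{"delta_rot":[0,0,0],"xyz":[0,0,0],"hand":1},{"delta_rot":[0,0,0],"xyz":[0,0,0],"hand":1},{"delta_rot":[0,0,0],"xyz":[0,0,0],"hand":1},{"delta_rot":[0,0,0],"xyz":[0,0,0],"hand":1}]' 40; python3 -m jog '[{"delta_rot":[0,0,0],"xyz":[0,0,0.01],"hand":1},{"delta_rot":[0,0,0],"xyz":[0,0,0.03],"hand":1},{"delta_rot":[0,0,0],"xyz":[0,0,0.04],"hand":1},{"delta_rot":[0,0,0],"xyz":[0,0,0.05],"hand":1},{"delta_rot":[0,0,0],"xyz":[0,0,0.05],"hand":1},{"delta_rot":[0,0,0],"xyz":[0,0,0.05],"hand":1},{"delta_rot":[0,0,0],"xyz":[0,0,0.05],"hand":1},{"delta_rot":[0,0,0],"xyz":[0,0,0.02],"hand":1}]' 40
python3 -m jog '[{"delta_rot":[0,0,0],"xyz":[0,0,0.02],"hand":1},{"delta_rot":[0,0,0],"xyz":[0,0,0],"hand":1},{"delta_rot":[0,0,0],"xyz":[0,0,0],"hand":1},{"delta_rot":[0,0,0],"xyz":[0,0,0],"hand":1}]' 40
python3 - <<'E'
from h import *
c=ctrl.camera("scene"); held(c,[.5945,-.192],0.); held(c,[.499,-.255],0.); cv2.imwrite("pics/s11.png",c["color"][50:280,80:380].repeat(2,0).repeat(2,1))
E
```

```text
t: 18.4
position: [0.4994, -0.2552, 0.0397]
orientation: [0.835, -0.551, -0.0, -0.0]
wrist_force: [-1.0, 0.7, -0.3]
opening: 0.0855
t: 19.07
position: [0.501, -0.2559, 0.1935]
orientation: [0.835, -0.551, 0.003, -0.0]
wrist_force: [0.7, -0.2, -0.0]
opening: 0.0856
t: 19.4
position: [0.4986, -0.2549, 0.1985]
orientation: [0.835, -0.551, -0.001, 0.0]
wrist_force: [0.8, -0.2, 0.9]
opening: 0.0853
amber n 413 z pct [0.0038 0.006  0.0074 0.0116 0.071  0.0809]
(array([ 0.5946678 , -0.19259683]), np.float64(0.0008443877325749747))
bbox 160 186 158 193
amber n 351 z pct [0.0052 0.0066 0.0077 0.0124 0.0703 0.0811]
(array([ 0.49963708, -0.25648787]), np.float64(0.0010305467341521727))
bbox 169 192 120 154
```

View pics/s11.png

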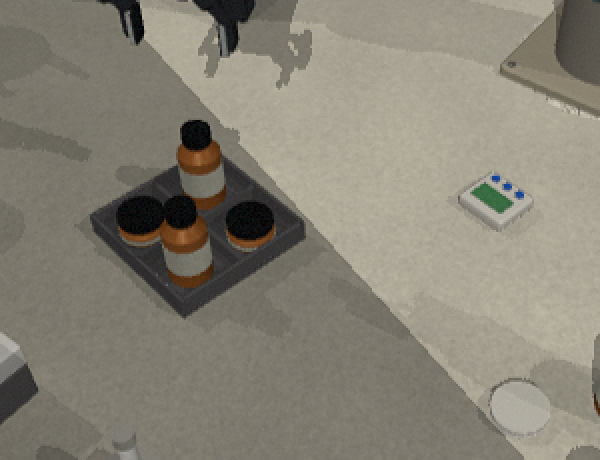

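Both bottles stand upright in their own cells, at about (173,178) and (180,137), and the gripper is clear above them.

```bash
python3 -c "
from workcell import ctrl
print(ctrl.hand_in())"
```

```text
the job is handed in; nothing more can be done
None
```

Both reagent bottles are standing upright in the two empty, diagonally opposite cells of the carrier, and the job is handed in. I gripped each one at 40 N, carried it upright and lowered it until the wrist force showed contact, about 6–7 N. Then I opened the fingers and raised the gripper clear.

- **Position:** in the last picture the bottle axes were at (0.595, -0.193) and (0.500, -0.256). Both are within about 2 mm of my estimated cell centres.
- **Height:** the lowest amber points on each bottle were 4–5 mm above the bench, matching the 5 mm cell floor.
- **Surroundings:** the jars in the other two cells looked undisturbed. The gripper was open at about 0.2 m height and touching nothing.
- **Limits:** the clock read about 19.5 s of the 64 s allowed. The highest wrist force component I saw reported was about 7 N.

No check failed or disagreed, apart from the network: it reported only one of the two bottles in each scene picture I gave it, so I measured the rest from the depth data.

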